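# Put the long screwdriver back in its leaning tool block

### The job

Pick up the red-handled screwdriver lying on the green bench mat and put it away, blade first, in the leaning wooden tool block. The three pockets look alike but only one is drilled deep enough for this long blade (in the other two it stands proud): find by feel the one that takes it fully home, with the handle down against the face of the block, and leave it there. Do not force the blade hard against the wood, and leave the loupe, the blue parts tray and the screw jar where they stand.

Things in the scene. Friction and masses are not known exactly. Their poses are not given: they have to be found in the camera images.
- driver: Screwdriver lying on the mat, 185 mm long, about 90 g. Red handle with black bands and cap, 95 mm long, square section 24 x 24 mm, rounded edges; steel shaft 90 mm long, 8 mm in diameter, its last 8 mm tapering to 4.4 mm. Origin: centre of the handle. x axis: along the tool from blade to cap (the blade points to -x): shoulder at x = -47.5 mm, tip at -137.5 mm, cap end at +47.5 mm.
- driver_tip (a point): Tip of the blade, on the tool's axis, 137.5 mm from the handle's centre. Same axes as driver.
- driver_shoulder (a point): Front end face of the handle, on the tool's axis, where the steel shaft begins. Same axes as driver.
- stand: Fixed wooden tool block, 46 mm thick, 170 mm wide (along y), 102 mm long, leaning 45 deg towards +x on a dark base 150 x 180 mm, 14 mm high. Origin: centre of the base's underside; z up, y along the row of pockets. The face with the pockets looks up and to the stand's +x, normal (0.707, 0, 0.707) in its frame, and reaches 23 mm above and below the row of pockets.
- pocket0 (a point): Centre of the mouth of the -y end pocket, in the plane of the face, at (36, -48, 96) mm in the stand's frame. Round, 14 mm in diameter, 2 mm chamfer; runs straight into the block along (-0.707, 0, -0.707) in the stand's frame. One of the three pockets is 92 mm deep, the other two 50 mm; which is not known beforehand. Axes as the stand's.
- pocket1 (a point): Mouth of the middle pocket, at (36, 0, 96) mm in the stand's frame; otherwise as pocket0.
- pocket2 (a point): Mouth of the pocket at the stand's +y end, at (36, 48, 96) mm in the stand's frame; otherwise as pocket0.
- loupe: Bystander: black eye loupe standing on the mat, 38 mm in diameter, 46 mm high. Origin: centre of its underside.
- parts_tray: Bystander: shallow round blue parts tray, 100 mm in diameter, 20 mm high. Origin: centre of its underside.
- screw_jar: Bystander: small glass screw jar with an orange cap, 48 mm in diameter, 55 mm high. Origin: centre of its underside.
Not all that is in view belongs to the job. There is more than one size of the stand; the job needs the larger.

How it is judged:
By the outcome, as a careful person would: the job done as asked, in the order asked, and still so for the second after the job is handed in, with the robot touching nothing.
It also fails if it takes over 61 s, if anything falls off the work surface, if the arm or the gripper's body presses on something with over 40 N, if the wrist force passes 120 N, or if a joint passes its speed limit or range.

### The arm

A 6-joint arm with a two-finger parallel gripper is mounted at the origin on the work surface. World frame = base frame: x ahead of the robot, y to its left, z up, the work surface at z = 0. Lengths are in m, angles in rad, forces in N, time in s.
With the tool pointing down it reaches from about 0.375 to 0.975 m from the base axis. Payload 3.8 kg.
Tool frame: the origin (TCP) lies at the centre of the arm's flange, where the gripper is bolted on; the fingertips stand 173 mm ahead of it and the grasp point (between the pads) lies 155 mm ahead of it (bot.tip_reach is the distance from the TCP to the fingertips, in m); z points along the fingers, y is the line along which they close (so a half turn about z gives the same grasp; the last joint's range is limited). The gripper opens to 85 mm and grips with 20 to 120 N. Pads are 22 mm wide; open, the fingers measure 114 mm over their backs; the gripper's body (76 mm by 85 mm) begins 54 mm behind the grasp point. The pads swing forward as they close: fully open they stand 13 mm farther back than shut.
Start: joints at [1.308, 0.264, 1.604, -0, 1.274, -0.037], TCP at [0.151, 0.658, 0.405] pointing down, gripper open.
Joint ranges: [-2.63, 2.63], [-0.94, 2.18], [0.31, 2.57], [-1.31, 4.45], [0, 2.66], [-2.55, 2.55]. Speed limits (rad/s): [2.57, 2.57, 3.14, 3.14, 3.14, 3.14].

### API

Orientations are given as a rotation vector (axis times angle).
In Python, from workcell import bot gives the robot as it stands.
- The arm moves only by the tool drive_tool, never from a script. Its arguments are lists of equal length, an entry for each row: "claw": the finger opening in mm, from 0 to 85.4; "slide": the shift along the world's x, y, z each as a share of 0.5 m, from -1 to 1, a list of three; "yaw": the turn about the world's z as a share of 180 degrees, from -1 to 1. A call has 1 to 8 rows; each row is the pose to reach, as a shift and turn from the pose commanded when the call began, turning the shorter way round; what a row does not reach only later rows make up. A row lasts 1/12 s, in which the tool goes at most 41.7 mm and 7.16 degrees, less where a joint would pass 70% of its speed; a pose out of reach is approached as far as the arm can. A call with a number of a shift or a turn outside -1 to 1 is refused whole. A call with a gripper value outside its range is refused whole. The fingers move at their own pace and stop on an object; "newtons" is the grip in N (left out, the last holds). Time passes only in rows, so rows that repeat a pose let the fingers close. It gives the time, the measured TCP pose, the force, the opening and the grip force at its end, in the units of the state.
- bot.read_state(): the state, without advancing time (a new reading comes with each control period).
- bot.read_camera(name): name is "side" or "top" or "wrist"; returns a dict with "color" (384x512x3 uint8, red, green, blue), "depth" (384x512 float32, m along the optical axis (not along the pixel's ray), 0 where there is no reading), "mtx" (3x3 intrinsics, pixels), "k1" (the pictures are not rectified: a ray, as slopes to the right and down, at radius r is drawn at 1 + k1 r^2 times it, then the intrinsics apply), "eye" and "rotation" of the camera in the world. Camera axes: x right, y up, looking along -z (the intrinsics and any distortion apply to the point x, -y, -z); pixel columns grow to the right and rows downward; lengths in m; the calibration is good to about 2 mm. A picture is of the moment at which its call begins.
- bot.finish_job(): hands the job in; it is judged then, once.
The state is a dict: "time": time; "q": joint angles; "joint_vel": joint speeds; "joint_torque": joint torques, N m; "tool_pos": TCP position; "tcp_rot": TCP orientation; "wrist_force": force on the tool from outside, world axes, zero at the start; "torque": the same for the moment, N m; "width": opening from 0.0 (shut) to 1.0 (fully open); "grip_force": force on a finger pad.
Only numpy, scipy, OpenCV 4.12 (cv2) and the standard library are available. Lean on these libraries where they do the work, as an engineer would, in place of code of your own. Each camera call takes 0.05 s, during which the arm holds its last target. There are 200 camera calls.

## Working session

There is one attempt and no reset: what is moved stays moved. The work goes in short steps, Python scripts to look and compute and a tool call to move; the robot and the scene stay as the last step left them, time stands still between calls to the robot, and variables do not carry over. Pictures are saved under pics/ and viewed, at most 10 in all, crops included, and the job is handed in when it is done.

Besides the shell and the picture viewer there is one more tool, called as name(argument=value, ...) on one line, values as JSON. drive_tool: Moves the arm, as the interface text tells. Shift numbers are shares of 0.5 m and turn numbers shares of 180 degrees, none past 1 either way. Its arguments: {"type":"object","properties":{"claw":{"type":"array","items":{"type":"number"}},"slide":{"type":"array","items":{"type":"array","items":{"type":"number"}}},"yaw":{"type":"array","items":{"type":"number"}},"newtons":{"type":"number"}},"required":["claw","slide","yaw"]}

```bash
ls; mkdir -p pics
cat > h.py <<'E'
import numpy as np,cv2
from workcell import bot
def grab(n):
    c=bot.read_camera(n); np.savez(f'{n}.npz',**{k:np.array(v) for k,v in c.items()}); return c
def load(n): return dict(np.load(f'{n}.npz'))
def cloud(c):
    K=np.array(c['mtx']);h,w=c['depth'].shape
    u,v=np.meshgrid(np.arange(w),np.arange(h))
    p=cv2.undistortPoints(np.stack([u,v],-1).reshape(-1,1,2).astype(float),K,np.array([float(c['k1']),0,0,0])).reshape(h,w,2)
    d=c['depth']; P=np.stack([p[...,0]*d,-p[...,1]*d,-d],-1)
    W=P@np.array(c['rotation']).T+np.array(c['eye']); W[d==0]=np.nan
    return W
def proj(c,X):
    P=(np.asarray(X)-c['eye'])@np.array(c['rotation']); a=P[...,0]/-P[...,2]; b=-P[...,1]/-P[...,2]
    s=1+float(c['k1'])*(a*a+b*b); K=np.array(c['mtx'])
    return np.stack([K[0,0]*a*s+K[0,2],K[1,1]*b*s+K[1,2]],-1)
def save(c,name,box=None,f=1):
    im=c['color']
    if box: im=im[box[1]:box[3],box[0]:box[2]]
    cv2.imwrite(f'pics/{name}.png',cv2.resize(im[...,::-1],None,fx=f,fy=f,interpolation=cv2.INTER_CUBIC))
E
python3 - <<'E'
from h import *
cs=[grab(n) for n in('side','top')]
for n,c in zip(('side','top'),cs): print(n,np.round(c['eye'],3),np.round(c['rotation'],2).tolist(),c['k1'])
a=np.hstack([c['color'] for c in cs]);
for c,n in zip(cs,('side','top')): save(c,n,f=1.5)
E
```

```text
pics
side [ 0.393 -0.737  0.571] [0.97, -0.11, -0.17] -0.07858813003369049
top [ 0.398 -0.009  1.189] [0.11, -0.13, -1.55] -0.10660926861189582
```

```bash
sed -i "s/np.array(c\['rotation'\])/cv2.Rodrigues(np.array(c['rotation'],float))[0]/" h.py; grep -n Rodr h.py; python3 -c "
from h import *
s=bot.read_state();print({k:np.round(v,3) for k,v in s.items()})"
```

```text
11:    W=P@cv2.Rodrigues(np.array(c['rotation'],float))[0].T+np.array(c['eye']); W[d==0]=np.nan
14:    P=(np.asarray(X)-c['eye'])@cv2.Rodrigues(np.array(c['rotation'],float))[0]; a=P[...,0]/-P[...,2]; b=-P[...,1]/-P[...,2]
{'time': np.float64(0.1), 'q': array([ 1.308,  0.265,  1.605,  0.   ,  1.274, -0.037]), 'joint_vel': array([ 0.001, -0.001, -0.003, -0.001,  0.   , -0.002]), 'joint_torque': array([ 0.0000e+00, -5.1671e+01, -3.6859e+01, -0.0000e+00,  6.0000e-03,
       -0.0000e+00]), 'tool_pos': array([0.151, 0.658, 0.403]), 'tcp_rot': array([-3.540e-01, -3.121e+00,  3.000e-03]), 'wrist_force': array([-0.194,  0.907, -0.085]), 'torque': array([0.022, 0.004, 0.016]), 'grip_force': np.float64(0.0), 'width': np.float64(1.003)}
```

View pics/top.png

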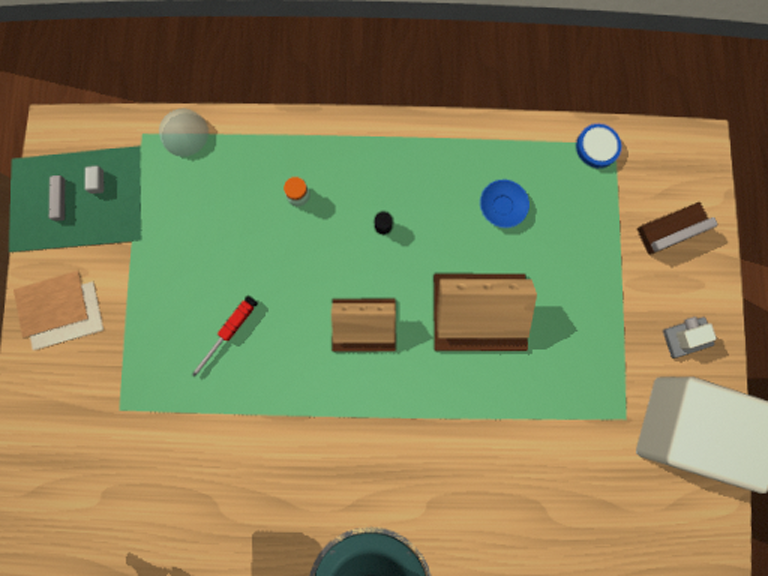

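View pics/side.png

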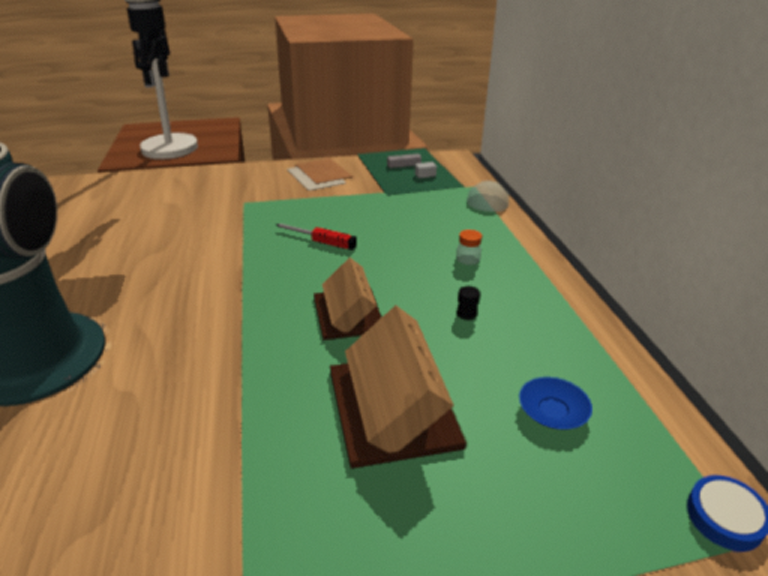

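Top view (768-wide picture): the red-handled driver lies at (228,332), its tip at (195,374) and cap at (254,300). The larger block is at (484,312) with the smaller look-alike block at (364,325). The jar is at (296,190), the loupe at (383,223) and the tray at (505,204). Only one thing can be taken for the driver: the grey objects on the dark mat at (56,197) and (93,180) have no red handle. For the stand there are the large block (484,312) and the small one (364,325); I choose the large one and check its size next.

Run:
```python
from h import *
np.set_printoptions(precision=4,suppress=True)
c=load('top');W=cloud(c);im=c['color'].astype(int)
z=W[...,2]
mat=W[250:265,120:300];print('mat z',np.nanmedian(mat[...,2]),np.nanstd(mat[...,2]))
r=(im[...,0]>120)&(im[...,1]<60)&(im[...,2]<70); r[:, :120]=0; r[:180]=0; r[:,200:]=0
P=W[r];P=P[~np.isnan(P[:,0])];print('red n',len(P),P.mean(0),P[:,2].max())
m=np.nanmedian(mat[...,2])
# driver all: height above mat>5mm in window
win=np.zeros_like(r);win[180:265,115:185]=1
D=W[win&(z>m+0.004)];ctr=D[:,:2].mean(0);u,s,vt=np.linalg.svd(D[:,:2]-ctr);d=vt[0];d*=np.sign(d[0])
H=D[D[:,2]>m+.014];uh,sh,vh=np.linalg.svd(H[:,:2]-H[:,:2].mean(0));dh=vh[0]*np.sign(vh[0][0])
t=(D[:,:2]-ctr)@d;print('drv',ctr,'yaw',np.degrees(np.arctan2(d[1],d[0])),np.degrees(np.arctan2(dh[1],dh[0])),'tip',ctr+d*t.min(),'cap',ctr+d*t.max(),'len',np.ptp(t))
th=(H[:,:2]-H[:,:2].mean(0))@dh;print('handle',H[:,:2].mean(0),np.ptp(th),np.percentile(H[:,2],[5,50,95]))
# stands
for nm,(x0,x1,y0,y1) in dict(big=(285,365,175,240),small=(218,268,195,238)).items():
    S=W[y0:y1,x0:x1].reshape(-1,3);S=S[S[:,2]>m+.03]
    q=S[S[:,2]>S[:,2].max()-.006]
    print(nm,'max z',S[:,2].max(),'ridge',q.mean(0),'y',q[:,1].min(),q[:,1].max(),'slope fit',np.degrees(np.arctan(np.polyfit(q[:,1],q[:,0],1)[0])))
    print('  ext',S.min(0),S.max(0))
for nm,(x0,x1,y0,y1) in dict(jar=(180,212,112,140),loupe=(245,267,138,160),tray=(318,355,118,154)).items():
    S=W[y0:y1,x0:x1].reshape(-1,3);S=S[S[:,2]>m+.012];print(nm,(S.min(0)+S.max(0))/2,S[:,2].max())
c=grab('wrist');save(c,'w0')
c=load('top');save(c,'crop',(110,170,380,270),2.9)
```

```text
mat z 0.002829115621328815 0.002316610422078696
red n 199 [0.4955 0.2665 0.0265] 0.03204148556910624
drv [0.479  0.2816] yaw -25.8162128383205 -35.671257033774076 tip [0.338  0.3498] cap [0.5964 0.2248] len 0.2870718023809343
handle [0.4889 0.2717] 0.18278706804134887 [0.0179 0.0256 0.0298]
big max z 0.11893185695199038 ridge [ 0.5436 -0.2044  0.1147] y -0.2858854482868797 -0.12182543281751797 slope fit -0.845657892921581
  ext [ 0.4718 -0.2883  0.0361] [ 0.5765 -0.1176  0.1189]
small max z 0.08472191627577463 ridge [0.5082 0.025  0.0801] y -0.03602338154896124 0.07785277338354554 slope fit -1.4855512819071717
  ext [ 0.4602 -0.0374  0.033 ] [0.5302 0.0794 0.0847]
jar [0.7476 0.1578 0.0384] 0.06182771904487816
loupe [ 0.6921 -0.0138  0.0345] 0.05402974470217692
tray [ 0.7376 -0.2502  0.0209] 0.026930115579327785
```

View pics/crop.png

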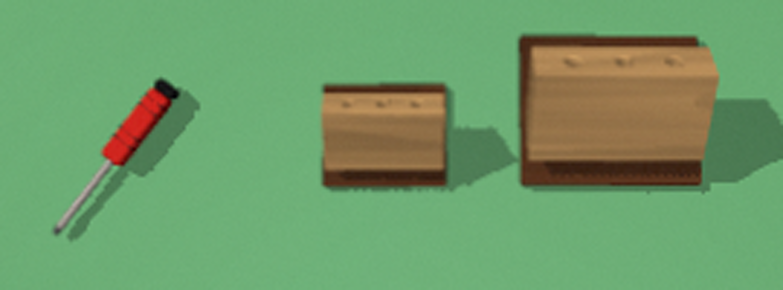

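The crop shows the driver at full frame (148,225), tip (130,250), cap end (168,200). It shows the big block's three pockets at (307,191), (325,191) and (342,191), and the small block's pockets beside it.

```bash
cat >> h.py <<'E'
def ray(c,uv,z):
    p=cv2.undistortPoints(np.array(uv,float).reshape(-1,1,2),np.array(c['mtx']),np.array([float(c['k1']),0,0,0])).reshape(-1,2)
    d=np.c_[p[:,0],-p[:,1],-np.ones(len(p))]@cv2.Rodrigues(np.array(c['rotation'],float))[0].T
    return np.array(c['eye'])+d*((z-c['eye'][2])/d[:,2])[:,None]
E
python3 - <<'E'
from h import *
np.set_printoptions(precision=4,suppress=True)
c=load('top')
im=c['color'].astype(int)
g=ray(c,[(129.7,250),(167.9,200.3)],0.013);print('tip/cap',g,np.linalg.norm(g[1]-g[0]),np.degrees(np.arctan2(*(g[1]-g[0])[[1,0]])))
r=(im[...,0]>110)&(im[...,1]<70)&(im[...,2]<70);r[:,:120]=0;r[:180]=0;r[:,200:]=0;r[270:]=0
v,u=np.nonzero(r);R=ray(c,np.c_[u,v],.018);m=R[:,:2].mean(0);d=np.linalg.svd(R[:,:2]-m)[2][0];print('red',m,np.degrees(np.arctan2(d[1],d[0])),np.ptp((R[:,:2]-m)@d))
print('pockets',ray(c,[(307.2,191.4),(324.8,191.4),(342,191.4)],.097))
# ridge ends, base corners from crop
f=lambda a:[(110+x/2.9,170+y/2.9) for x,y in a]
print('ridge/face lower',ray(c,f([(528,78),(714,78)]),.113),ray(c,f([(530,47),(697,46)]),.080))
print('base',ray(c,f([(520,36),(699,38),(521,185),(701,185)]),.014))
s=load('side')
print('side chk pockets');x=ray(c,[(324.8,191.4)],.097);print(proj(s,x)*1.5)
E
```

```text
tip/cap [[0.3897 0.341  0.013 ]
 [0.535  0.2376 0.013 ]] 0.17835667533291072 -35.4450357791225
red [0.4957 0.2688] 144.68008880305715 0.0818226921093053
pockets [[ 0.5569 -0.1541  0.097 ]
 [ 0.5579 -0.2019  0.097 ]
 [ 0.5588 -0.249   0.097 ]]
ridge/face lower [[ 0.5391 -0.1118  0.113 ]
 [ 0.5424 -0.2837  0.113 ]] [[ 0.573  -0.1166  0.08  ]
 [ 0.5772 -0.2762  0.08  ]]
base [[ 0.5944 -0.1129  0.014 ]
 [ 0.5961 -0.2943  0.014 ]
 [ 0.4456 -0.115   0.014 ]
 [ 0.4483 -0.2943  0.014 ]]
side chk pockets
[[421.0151 352.0643]]
```

Checks: the base is 150 x 180 mm, the pocket pitch 47.5 mm, and the handle centre is at about (0.500, 0.265) with yaw -35.4°. The arm can't tilt its tool. So I'll grip the handle lightly, pivot it to about 45° by lowering its cap end onto the block's top edge, and then insert it.

drive_tool(claw=[85, 85, 85, 85, 85, 85, 85, 85], slide=[[0.698, -0.786, -0.29], [0.698, -0.786, -0.29], [0.698, -0.786, -0.29], [0.698, -0.786, -0.29], [0.698, -0.786, -0.29], [0.698, -0.786, -0.29], [0.698, -0.786, -0.29], [0.698, -0.786, -0.29]], yaw=[-0.125, -0.125, -0.125, -0.125, -0.125, -0.125, -0.125, -0.125], newtons=40)

```text
time: 0.82
tool_pos: [0.3652, 0.4159, 0.3154]
tcp_rot: [-0.956, -2.993, 0.0]
wrist_force: [0.0, 0.0, 0.3]
width: 0.997
grip_force: 0.0
```

drive_tool(claw=[85, 85, 85, 85, 85, 85, 85], slide=[[0.271, -0.305, -0.112], [0.271, -0.305, -0.112], [0.271, -0.305, -0.112], [0.271, -0.305, -0.112], [0.271, -0.305, -0.112], [0.271, -0.305, -0.112], [0.271, -0.305, -0.112]], yaw=[0, 0, 0, 0, 0, 0, 0])

```text
time: 1.4
tool_pos: [0.5009, 0.2629, 0.2588]
tcp_rot: [-0.962, -2.989, 0.003]
wrist_force: [0.1, -0.3, 0.2]
width: 0.994
grip_force: 0.0
```

Run:
```python
from h import *
np.set_printoptions(precision=4,suppress=True)
c=grab('wrist');save(c,'w1',f=1.3)
s=bot.read_state();print(s['time'],s['tool_pos'],s['tcp_rot'])
im=c['color'].astype(int)
r=(im[...,0]>100)&(im[...,1]<70)&(im[...,2]<70)
v,u=np.nonzero(r);print(len(u),u.min(),u.max(),v.min(),v.max())
R=ray(c,np.c_[u,v],.02);m=R[:,:2].mean(0);d=np.linalg.svd(R[:,:2]-m,full_matrices=False)[2][0];print('red',m,np.degrees(np.arctan2(d[1],d[0])),np.ptp((R[:,:2]-m)@d))
```

```text
1.45 [0.5002 0.2642 0.2594] [-0.9598 -2.9899  0.0011]
3692 244 277 139 254
red [0.496  0.2687] -35.772471987452576 0.08385342216562255
```

View pics/w1.png

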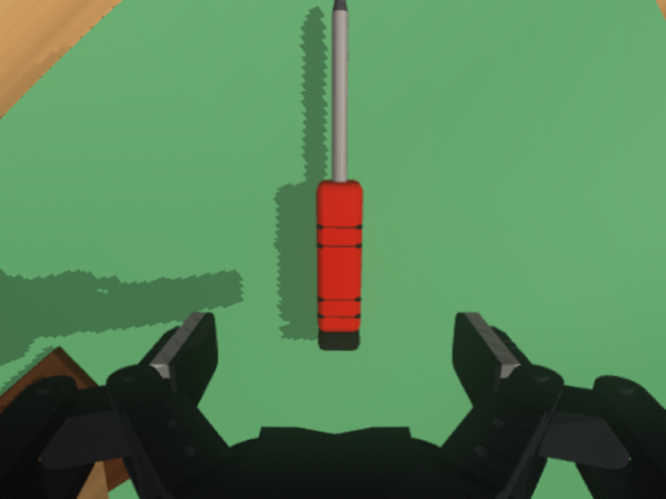

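The wrist view shows the driver centred between the open fingers (shoulder at (340,182), cap end at (340,349)). It is aligned to within 1 mm and 0.5°, so I go down and grip.

drive_tool(claw=[85, 85, 85, 24, 15, 15, 15, 15], slide=[[0, 0.002, -0.07], [0, 0.002, -0.14], [0, 0.002, -0.164], [0, 0.002, -0.164], [0, 0.002, -0.164], [0, 0.002, -0.164], [0, 0.002, -0.164], [0, 0.002, -0.164]], yaw=[0, 0, 0, 0, 0, 0, 0, 0], newtons=40)

```text
time: 2.12
tool_pos: [0.5009, 0.2668, 0.1802]
tcp_rot: [0.955, 2.99, 0.004]
wrist_force: [-0.0, -0.3, 1.1]
width: 0.294
grip_force: 0.8
```

drive_tool(claw=[10, 10, 10, 10], slide=[[0, 0, 0], [0, 0, 0], [0, 0, 0], [0, 0, 0]], yaw=[0, 0, 0, 0], newtons=40)

```text
time: 2.45
tool_pos: [0.5011, 0.2668, 0.1802]
tcp_rot: [0.956, 2.99, 0.005]
wrist_force: [-0.1, 1.2, 7.8]
width: 0.27
grip_force: 41.3
```

drive_tool(claw=[10, 10, 10, 10, 10, 10, 10, 10], slide=[[0, 0, 0.06], [0, 0, 0.14], [0, 0, 0.22], [0, 0, 0.3], [0, 0, 0.364], [0, 0, 0.364], [0, -0.08, 0.364], [0, -0.16, 0.364]], yaw=[0, 0, 0, 0, 0.04, 0.08, 0.12, 0.16])

```text
time: 3.12
tool_pos: [0.5002, 0.1895, 0.3618]
tcp_rot: [0.192, 3.133, 0.002]
wrist_force: [0.2, -0.4, -1.0]
width: 0.271
grip_force: 40.3
```

drive_tool(claw=[10, 10, 10, 10, 10, 10, 10, 10], slide=[[0.024, -0.08, 0], [0.024, -0.16, 0], [0.024, -0.24, 0], [0.024, -0.32, 0], [0.024, -0.4, 0], [0.024, -0.48, 0], [0.024, -0.56, 0], [0.024, -0.64, 0]], yaw=[0.02, 0.044, 0.044, 0.044, 0.044, 0.044, 0.044, 0.044])

```text
time: 3.78
tool_pos: [0.5114, -0.133, 0.3604]
tcp_rot: [-0.009, 3.141, -0.0]
wrist_force: [0.3, -0.0, -1.1]
width: 0.269
grip_force: 40.3
```

drive_tool(claw=[10, 10, 10, 10, 10], slide=[[0, -0.07, 0], [0, -0.13, 0], [0, -0.134, 0], [0, -0.134, 0], [0, -0.134, 0]], yaw=[0, 0, 0, 0, 0])

```text
time: 4.2
tool_pos: [0.5118, -0.1979, 0.3599]
tcp_rot: [0.007, -3.141, -0.001]
wrist_force: [-0.9, -0.3, -1.3]
width: 0.269
grip_force: 40.3
```

Run:
```python
from h import *
np.set_printoptions(precision=4,suppress=True)
s=bot.read_state();print({k:np.round(s[k],3) for k in('time','q','tool_pos','tcp_rot','wrist_force','width','grip_force')})
a=grab('side');b=grab('top')
p=s['tool_pos'];print(proj(a,p-[0,0,.165]),proj(b,p-[0,0,.165]))
A=a['color'][150:330,190:390];B=b['color'][100:280,240:440]
cv2.imwrite('pics/p2.png',cv2.resize(np.hstack([A,B])[...,::-1],None,fx=2,fy=2,interpolation=cv2.INTER_CUBIC))
```

```text
{'time': np.float64(4.2), 'q': array([-0.415,  0.059,  1.925,  0.001,  1.158, -1.99 ]), 'tool_pos': array([ 0.512, -0.198,  0.36 ]), 'tcp_rot': array([ 0.007, -3.141, -0.001]), 'wrist_force': array([-0.919, -0.293, -1.34 ]), 'width': np.float64(0.269), 'grip_force': np.float64(40.31)}
[257.8704 193.8537] [330.2286 204.3146]
```

View pics/p2.png

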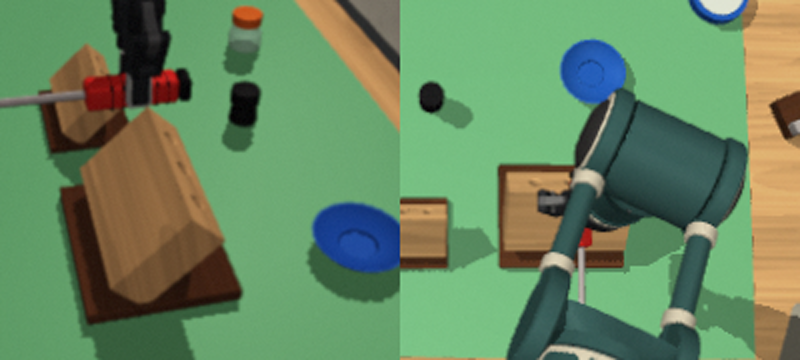

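The side view shows the driver held level with its cap to +x above the block's ridge. The handle is at (135,90) in the left half and the ridge at (150,112). Now I lighten the grip and lower the cap end onto the ridge.

drive_tool(claw=[10, 10, 10, 10, 10, 10, 10, 10], slide=[[0, 0, -0.06], [0, 0, -0.11], [0, 0, -0.12], [0, 0, -0.13], [0, 0, -0.138], [0, 0, -0.146], [0, 0, -0.152], [0, 0, -0.152]], yaw=[0, 0, 0, 0, 0, 0, 0, 0], newtons=20)

```text
time: 4.97
tool_pos: [0.5123, -0.1978, 0.2876]
tcp_rot: [-0.011, 3.141, -0.001]
wrist_force: [-9.0, 2.5, 11.8]
width: 0.276
grip_force: 43.8
```

drive_tool(claw=[10, 10, 10, 10, 10, 10], slide=[[0, 0, -0.004], [0, 0, -0.008], [0, 0, -0.012], [0, 0, -0.016], [0, 0, -0.016], [0, 0, -0.016]], yaw=[0, 0, 0, 0, 0, 0], newtons=20)

```text
time: 5.47
tool_pos: [0.512, -0.198, 0.2801]
tcp_rot: [0.011, -3.141, 0.002]
wrist_force: [-10.9, 1.8, 16.0]
width: 0.271
grip_force: 48.2
```

```bash
cat > look.py <<'E'
import sys
from h import *
np.set_printoptions(precision=4,suppress=True)
s=bot.read_state();print({k:np.round(s[k],3) for k in('time','tool_pos','tcp_rot','wrist_force','torque','width','grip_force')})
a=grab('side');save(a,sys.argv[1],(190,140,350,290),4)
E
python3 look.py p3
```

```text
{'time': np.float64(5.467), 'tool_pos': array([ 0.512, -0.198,  0.28 ]), 'tcp_rot': array([ 0.011, -3.141,  0.002]), 'wrist_force': array([-10.886,   1.81 ,  16.042]), 'torque': array([0.333, 1.385, 0.02 ]), 'width': np.float64(0.271), 'grip_force': np.float64(48.205)}
```

View pics/p3.png

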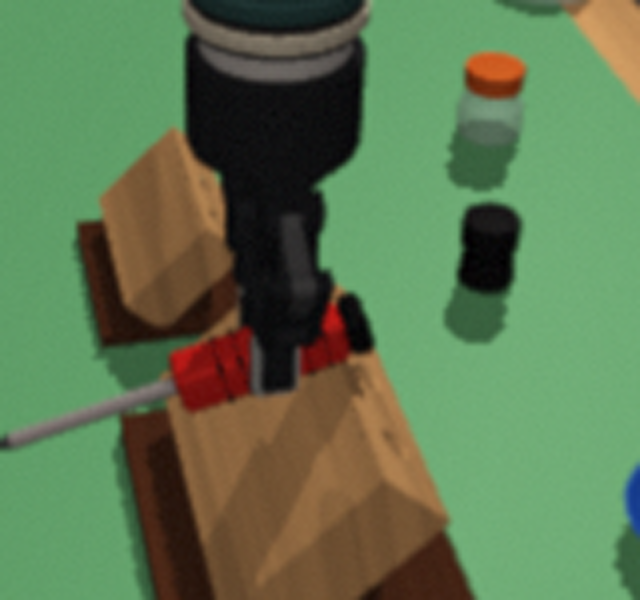

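The picture shows the cap riding on the ridge at (350,340) and the blade dipping about 20°, so the pivot works. I'll continue it.

drive_tool(claw=[10, 10, 10, 10, 10, 10, 10, 10], slide=[[0, 0, -0.004], [0, 0, -0.008], [0, 0, -0.012], [0, 0, -0.016], [0, 0, -0.02], [0, 0, -0.024], [0, 0, -0.026], [0, 0, -0.026]], yaw=[0, 0, 0, 0, 0, 0, 0, 0])

```text
time: 6.18
tool_pos: [0.5126, -0.198, 0.2676]
tcp_rot: [-0.011, 3.14, -0.002]
wrist_force: [-11.3, 3.9, 17.2]
width: 0.271
grip_force: 58.4
```

```bash
python3 look.py p4
```

```text
{'time': np.float64(6.183), 'tool_pos': array([ 0.513, -0.198,  0.268]), 'tcp_rot': array([-0.011,  3.14 , -0.002]), 'wrist_force': array([-11.261,   3.861,  17.207]), 'torque': array([0.444, 1.14 , 0.113]), 'width': np.float64(0.271), 'grip_force': np.float64(58.373)}
```

View pics/p4.png

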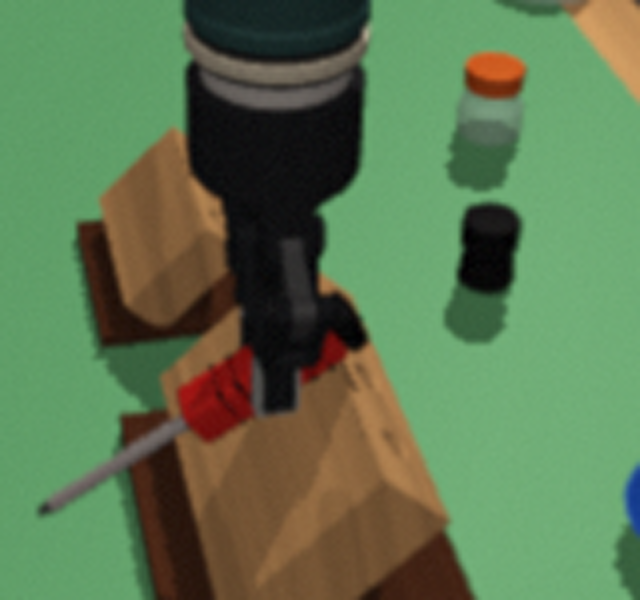

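```bash
cat >> h.py <<'E'
def rayy(c,uv,y):
    p=cv2.undistortPoints(np.array(uv,float).reshape(-1,1,2),np.array(c['mtx']),np.array([float(c['k1']),0,0,0])).reshape(-1,2)
    d=np.c_[p[:,0],-p[:,1],-np.ones(len(p))]@cv2.Rodrigues(np.array(c['rotation'],float))[0].T
    return np.array(c['eye'])+d*((y-c['eye'][1])/d[:,1])[:,None]
E
python3 - <<'E'
from h import *
a=load('side')
g=rayy(a,[(200.5,267.5),(236.5,245.75)],-.198);e=g[1]-g[0];print(g,np.linalg.norm(e),np.degrees(np.arctan2(e[2],e[0])))
print(proj(a,np.array([[.541,-.118,.113],[.541,-.198,.113],[.541,-.288,.113]]))*4-np.array([760,560]))
E
```

```text
[[ 0.40023057 -0.198       0.03300824]
 [ 0.47229256 -0.198       0.07883267]] 0.08539794460615036 32.452401617048935
[[292.34458553 254.89097921]
 [328.14196701 351.92396578]
 [376.75614267 483.73443357]]
```

The blade is now at about 32° (the measured shaft length, 85 mm, agrees). I shift back slightly for finger clearance and push to about 40°. The last few degrees can be coaxed in gently at the pocket mouth.

drive_tool(claw=[10, 10, 10, 10, 10, 10, 10], slide=[[-0.004, 0, 0], [-0.008, 0, -0.003], [-0.012, 0, -0.006], [-0.012, 0, -0.01], [-0.012, 0, -0.014], [-0.012, 0, -0.017], [-0.012, 0, -0.018]], yaw=[0, 0, 0, 0, 0, 0, 0])

```text
time: 6.82
tool_pos: [0.5095, -0.199, 0.2627]
tcp_rot: [-0.01, 3.132, -0.006]
wrist_force: [-10.7, 4.9, 33.8]
width: 0.271
grip_force: 69.2
```

```bash
cat > tilt.py <<'E'
# find the steel shaft automatically: grid-fit of a driver model in the side view
from h import *
np.set_printoptions(precision=4,suppress=True)
def fit(c,p,y,yaw=0.0,show=True):
    """scan tilt/offset for best bright-shaft vs dark-neighbour score along the shaft"""
    g=cv2.cvtColor(c['color'],cv2.COLOR_RGB2LAB).astype(float)
    t=np.linspace(-.134,-.052,40); best=[]
    for th in np.radians(np.arange(15,75,.5)):
        a=np.array([np.cos(th),0,np.sin(th)]); n=np.array([-np.sin(th),0,np.cos(th)])
        for off in np.arange(-.012,.0121,.001):
            o=np.array([p[0],y,p[2]-.164])+off*n
            X=o+t[:,None]*a
            def samp(k):
                uv=proj(c,X+k*n).astype(np.float32); return cv2.remap(g.astype(np.float32),uv[:,0].reshape(-1,1),uv[:,1].reshape(-1,1),cv2.INTER_LINEAR)[:,0]
            m=samp(0);sc=-np.median(np.abs(m[:,1]-128)+np.abs(m[:,2]-128))  # grey
            s1=samp(.008);s2=samp(-.008)
            sc+=np.median(np.abs(s1[:,1:]-128).sum(1))/2+np.median(np.abs(s2[:,1:]-128).sum(1))/2
            best.append((sc,np.degrees(th),off,*(o-.1375*a)))
    best=sorted(best)[::-1][:5]
    print(np.array(best)); return best[0]
if __name__=='__main__':
    s=bot.read_state();print({k:np.round(s[k],3) for k in('time','tool_pos','wrist_force','torque','width','grip_force')})
    c=grab('side');fit(c,s['tool_pos'],s['tool_pos'][1])
E
python3 tilt.py
```

```text
{'time': np.float64(6.817), 'tool_pos': array([ 0.509, -0.199,  0.263]), 'wrist_force': array([-10.662,   4.856,  33.824]), 'torque': array([0.948, 0.951, 0.199]), 'width': np.float64(0.271), 'grip_force': np.float64(69.161)}
[[41.2463 38.      0.003   0.3993 -0.199   0.0164]
 [40.9497 37.5     0.002   0.3992 -0.199   0.0166]
 [40.7996 38.5     0.004   0.3994 -0.199   0.0162]
 [40.6909 36.5     0.      0.399  -0.199   0.0169]
 [40.6799 38.      0.002   0.3999 -0.199   0.0156]]
```

About 38° is reached, but the force rises because the fingers are near the block's flank. I lift off and go round to the pocket side.

drive_tool(claw=[10, 10, 10, 10, 10, 10, 10, 10], slide=[[0, 0, 0.03], [0, 0, 0.11], [0, 0, 0.19], [0, 0, 0.27], [0, 0, 0.33], [0.08, 0, 0.33], [0.16, 0, 0.33], [0.24, 0, 0.33]], yaw=[0, 0, 0, 0, 0, 0, 0, 0], newtons=30)

```text
time: 7.53
tool_pos: [0.6277, -0.1978, 0.4236]
tcp_rot: [-0.009, 3.135, -0.004]
wrist_force: [0.6, 0.5, 0.0]
width: 0.27
grip_force: 58.5
```

drive_tool(claw=[10, 10, 10, 10, 10, 10], slide=[[0.08, 0, 0], [0.15, 0, 0], [0.15, 0, 0], [0.15, 0, -0.05], [0.15, 0, -0.05], [0.15, 0, -0.05]], yaw=[0, 0, 0, 0, 0, 0])

```text
time: 8.03
tool_pos: [0.7005, -0.1975, 0.3928]
tcp_rot: [0.01, -3.138, -0.002]
wrist_force: [0.1, -0.5, -0.4]
width: 0.272
grip_force: 58.6
```

```bash
python3 tilt.py
python3 - <<'E'
from h import *
a=load('side');save(a,'p5',(190,90,390,240),4)
s=bot.read_state();print(s['tcp_rot'],s['q'])
E
```

```text
{'time': np.float64(8.033), 'tool_pos': array([ 0.701, -0.198,  0.393]), 'wrist_force': array([ 0.11 , -0.453, -0.358]), 'torque': array([-0.047, -0.003, -0.002]), 'width': np.float64(0.272), 'grip_force': np.float64(58.56)}
[[44.0588 37.      0.005   0.5877 -0.1975  0.1501]
 [43.9048 37.5     0.006   0.5878 -0.1975  0.1499]
 [43.6572 38.      0.006   0.5885 -0.1975  0.1489]
 [43.6172 36.5     0.004   0.5876 -0.1975  0.1503]
 [43.4744 36.      0.004   0.5869 -0.1975  0.1513]]
[ 9.61540475e-03 -3.14076683e+00 -3.39540195e-04] [-3.09231529e-01  3.69291594e-01  1.48654459e+00 -4.52578009e-05
  1.28659475e+00 -1.88613809e+00]
```

View pics/p5.png

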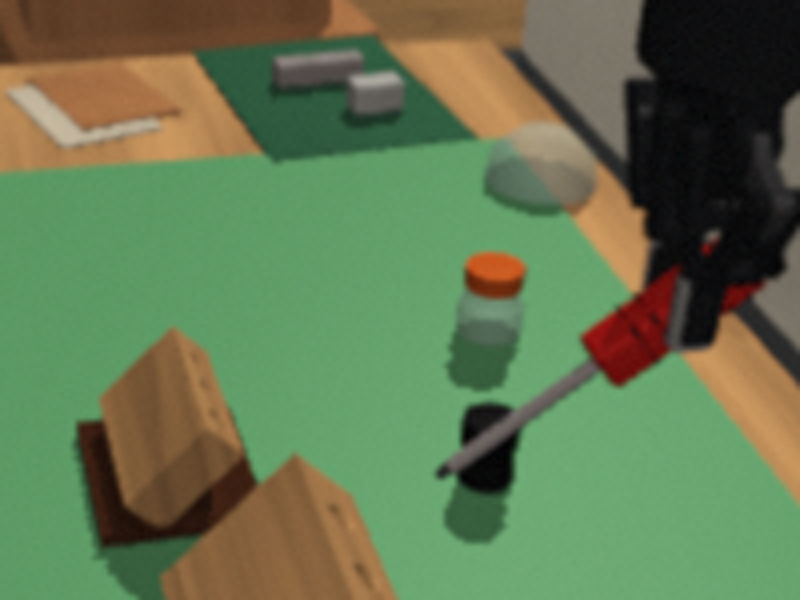

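The side view shows the driver dipping about 37°, its tip at (442,472) in front of the block. Pockets are visible at (334,508) and (360,572). I locate the pockets numerically in the first side picture to check the top-camera values.

Run:
```python
from h import *
np.set_printoptions(precision=4,suppress=True)
a=load('side'); print('tip/shoulder',rayy(a,[(300.5,208),(339,181.5)],-.1975))
n=np.array([1,0,1])/2**.5; t=np.array([1,0,-1])/2**.5
yw=np.radians(1);R=np.array([[np.cos(yw),-np.sin(yw),0],[np.sin(yw),np.cos(yw),0],[0,0,1]])
L=a['color'].sum(2).astype(np.float32)
for o in [(.5211,-.2032,.001)]:
  for yy in(.048,0,-.048):
    c0=np.array(o)+R@np.array([.036,yy,.096])
    gs=np.arange(-.014,.0141,.001);A,B=np.meshgrid(gs,gs)   # A along t, B along y
    X=c0+A[...,None]*(R@t)+B[...,None]*(R@[0,1,0]);uv=proj(a,X).astype(np.float32)
    I=cv2.remap(L,uv[...,0],uv[...,1],cv2.INTER_LINEAR)
    w=np.clip(np.median(I)-35-I,0,None);print(c0,proj(a,c0),'shift t,y mm',(w*A).sum()/w.sum()*1e3,(w*B).sum()/w.sum()*1e3,w.sum(),np.median(I),I.min())
# same for top, first picture
  # disturbed by arm now; saved top.npz is newer -> skip
```

```text
tip/shoulder [[ 0.5941 -0.1975  0.153 ]
 [ 0.6631 -0.1975  0.2043]]
[ 0.5563 -0.1546  0.097 ] [274.0647 219.7871] shift t,y mm 0.6582614494321859 9.84444121347753 1591.8545 344.07812 264.0254
[ 0.5571 -0.2026  0.097 ] [280.3695 234.9648] shift t,y mm 2.262329246353473 9.405689627400138 2734.245 342.10156 257.375
[ 0.5579 -0.2506  0.097 ] [287.3602 251.7992] shift t,y mm 8.41198458001084 0.3557459480037475 5102.1943 345.78516 248.07812
```

Run:
```python
from h import *
np.set_printoptions(precision=4,suppress=True)
c=grab('wrist');a=load('side')
o=np.array([.5211,-.2032,.001])
for yy in(.048,0,-.048): print(proj(c,o+[.036-yy*.017,yy,.096])*1.0)
print('tip',proj(c,[.588,-.198,.150]),proj(c,[.594,-.198,.153]))
A=c['color'];B=cv2.resize(a['color'][200:270,250:310],(300,350),interpolation=cv2.INTER_CUBIC)
B=cv2.copyMakeBorder(B,0,34,0,0,cv2.BORDER_CONSTANT)
cv2.imwrite('pics/w5.png',np.hstack([cv2.resize(A,None,fx=.976,fy=1),B])[...,::-1])
```

```text
[312.2868   9.3426]
[251.3912   9.5223]
[190.6537  10.963 ]
tip [257.8878  35.6072] [257.8352  44.5435]
```

View pics/w5.png

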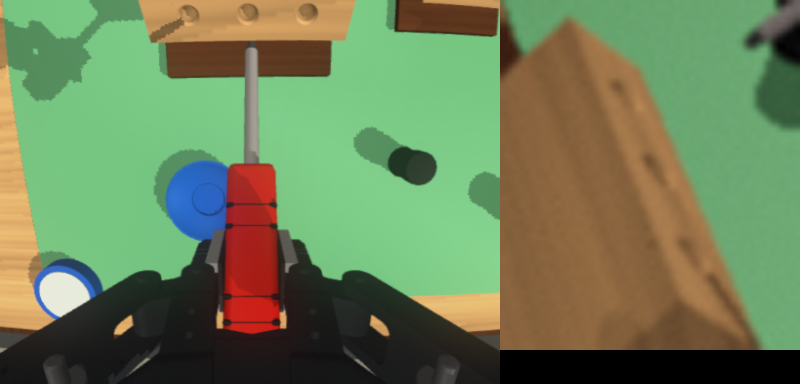

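The wrist view shows the pockets at (188,14), (248,13) and (308,13) and the tip at (251,46). That puts the middle pocket at about (0.558, -0.201, 0.098) and the tip at about (0.594, -0.198, 0.153). I line up on the middle pocket.

drive_tool(claw=[10, 10, 10, 10], slide=[[-0.03, -0.006, -0.05], [-0.056, -0.006, -0.094], [-0.056, -0.006, -0.094], [-0.056, -0.006, -0.094]], yaw=[0, 0, 0, 0], newtons=20)

```text
time: 8.47
tool_pos: [0.6721, -0.201, 0.3472]
tcp_rot: [0.008, -3.14, -0.001]
wrist_force: [-0.1, 0.4, -0.7]
width: 0.274
grip_force: 58.5
```

drive_tool(claw=[10, 10, 10, 10, 10, 10, 10, 10], slide=[[-0.004, 0, -0.004], [-0.008, 0, -0.008], [-0.012, 0, -0.012], [-0.016, 0, -0.016], [-0.018, 0, -0.018], [-0.02, 0, -0.02], [-0.022, 0, -0.022], [-0.022, 0, -0.022]], yaw=[0, 0, 0, 0, 0, 0, 0, 0])

```text
time: 9.13
tool_pos: [0.6619, -0.2009, 0.3357]
tcp_rot: [0.009, -3.141, -0.0]
wrist_force: [-0.8, -0.9, -0.6]
width: 0.268
grip_force: 58.5
```

drive_tool(claw=[10, 10, 10, 10, 10, 10, 10], slide=[[-0.003, 0, -0.003], [-0.006, 0, -0.006], [-0.009, 0, -0.009], [-0.012, 0, -0.012], [-0.015, 0, -0.015], [-0.015, 0, -0.015], [-0.015, 0, -0.015]], yaw=[0, 0, 0, 0, 0, 0, 0])

```text
time: 9.72
tool_pos: [0.6544, -0.201, 0.3283]
tcp_rot: [0.009, -3.141, -0.0]
wrist_force: [0.1, 0.0, -0.2]
width: 0.271
grip_force: 58.5
```

Run:
```python
from h import *
np.set_printoptions(precision=3,suppress=True)
s=bot.read_state();print(s['time'],s['tool_pos'],s['wrist_force'],s['torque'],s['grip_force'])
import tilt
c=grab('side');tilt.fit(c,s['tool_pos'],-.201)
```

```text
9.7167 [ 0.654 -0.201  0.328] [ 0.1    0.021 -0.176] [-0.037 -0.022  0.058] 58.54286313056946
[[38.7275 41.5     0.011   0.5442 -0.201   0.0815]
 [38.6492 40.5     0.01    0.5434 -0.201   0.0826]
 [38.6301 41.5     0.012   0.5435 -0.201   0.0822]
 [38.5925 39.5     0.008   0.5433 -0.201   0.0831]
 [38.5093 40.      0.009   0.5433 -0.201   0.0829]]
```

The blade has entered about 15 mm without touching. Now I coax the tilt towards 45° by swinging the handle around the tip.

drive_tool(claw=[10, 10, 10, 10, 10], slide=[[-0.004, 0, 0.0045], [-0.008, 0, 0.009], [-0.012, 0, 0.0135], [-0.015, 0, 0.017], [-0.015, 0, 0.017]], yaw=[0, 0, 0, 0, 0])

```text
time: 10.18
tool_pos: [0.6471, -0.201, 0.3376]
tcp_rot: [-0.009, 3.14, -0.0]
wrist_force: [2.2, -0.1, -4.2]
width: 0.27
grip_force: 58.7
```

drive_tool(claw=[10, 10, 10, 10, 10], slide=[[-0.003, 0, 0.0035], [-0.006, 0, 0.007], [-0.009, 0, 0.01], [-0.011, 0, 0.012], [-0.011, 0, 0.012]], yaw=[0, 0, 0, 0, 0])

```text
time: 10.6
tool_pos: [0.6416, -0.201, 0.3433]
tcp_rot: [-0.009, 3.141, -0.0]
wrist_force: [3.9, 0.3, -3.9]
width: 0.271
grip_force: 59.0
```

Run:
```python
from h import *
np.set_printoptions(precision=3,suppress=True)
s=bot.read_state();print(s['time'],s['tool_pos'],s['wrist_force'],s['torque'],s['grip_force'])
import tilt
c=grab('side');tilt.fit(c,s['tool_pos'],-.201)
im=c['color'].astype(int);r=(im[...,0]>110)&(im[...,1]<70)&(im[...,2]<70);r[:,:240]=0
v,u=np.nonzero(r);print(len(u),u.mean(),v.mean());G=rayy(c,np.c_[u,v],-.21);m=G.mean(0);d=np.linalg.svd((G-m)[:,[0,2]],full_matrices=False)[2][0];print('red',m,np.degrees(np.arctan2(d[1],d[0])))
save(c,'p6',(250,140,350,250),5)
```

```text
10.6 [ 0.642 -0.201  0.343] [ 3.905  0.316 -3.863] [ 0.028 -1.04  -0.018] 59.04037892818451
[[42.5303 46.5     0.007   0.5418 -0.201   0.0844]
 [42.3462 46.      0.006   0.5417 -0.201   0.0845]
 [42.2549 47.5     0.008   0.5428 -0.201   0.0833]
 [42.1343 45.5     0.005   0.5416 -0.201   0.0847]
 [42.126  47.      0.008   0.5419 -0.201   0.0842]]
178 313.4269662921348 196.1011235955056
red [ 0.6117 -0.21    0.1856] -83.5134107582436
```

Tilt is now about 45°. I relieve the side load and advance along the pocket axis, watching the force.

drive_tool(claw=[10, 10, 10, 10, 10, 10, 10, 10], slide=[[0.004, 0, -0.004], [0.004, 0, -0.004], [0, 0, -0.008], [-0.004, 0, -0.012], [-0.008, 0, -0.016], [-0.012, 0, -0.02], [-0.016, 0, -0.024], [-0.016, 0, -0.024]], yaw=[0, 0, 0, 0, 0, 0, 0, 0])

```text
time: 11.32
tool_pos: [0.6329, -0.2009, 0.3303]
tcp_rot: [0.009, -3.14, -0.001]
wrist_force: [-0.7, 0.2, -0.9]
width: 0.272
grip_force: 59.4
```

drive_tool(claw=[10, 10, 10, 10, 10, 10], slide=[[-0.004, 0, -0.004], [-0.008, 0, -0.008], [-0.012, 0, -0.012], [-0.016, 0, -0.016], [-0.02, 0, -0.02], [-0.02, 0, -0.02]], yaw=[0, 0, 0, 0, 0, 0])

```text
time: 11.82
tool_pos: [0.623, -0.2009, 0.3203]
tcp_rot: [0.009, -3.14, -0.001]
wrist_force: [-0.4, 0.8, -0.2]
width: 0.274
grip_force: 59.4
```

drive_tool(claw=[10, 10, 10, 10, 10, 10], slide=[[-0.003, 0, -0.003], [-0.006, 0, -0.006], [-0.009, 0, -0.009], [-0.012, 0, -0.012], [-0.012, 0, -0.012], [-0.012, 0, -0.012]], yaw=[0, 0, 0, 0, 0, 0])

```text
time: 12.32
tool_pos: [0.6175, -0.2009, 0.3149]
tcp_rot: [0.009, -3.141, -0.0]
wrist_force: [-0.5, -0.9, -0.7]
width: 0.27
grip_force: 59.4
```

drive_tool(claw=[10, 10, 10, 10, 10, 10], slide=[[-0.003, 0, -0.003], [-0.006, 0, -0.006], [-0.009, 0, -0.009], [-0.012, 0, -0.012], [-0.012, 0, -0.012], [-0.012, 0, -0.012]], yaw=[0, 0, 0, 0, 0, 0])

```text
time: 12.82
tool_pos: [0.6114, -0.201, 0.3088]
tcp_rot: [0.009, -3.141, -0.0]
wrist_force: [0.4, -0.3, 0.0]
width: 0.27
grip_force: 59.4
```

drive_tool(claw=[10, 10, 10, 10, 10, 10], slide=[[-0.003, 0, -0.003], [-0.006, 0, -0.006], [-0.009, 0, -0.009], [-0.012, 0, -0.012], [-0.012, 0, -0.012], [-0.012, 0, -0.012]], yaw=[0, 0, 0, 0, 0, 0])

```text
time: 13.32
tool_pos: [0.6054, -0.201, 0.3028]
tcp_rot: [0.009, -3.141, -0.0]
wrist_force: [-0.4, 0.5, -0.5]
width: 0.275
grip_force: 59.4
```

Run:
```python
from h import *
s=bot.read_state();print(s['time'],s['tool_pos'],s['wrist_force'])
c=grab('side');w=grab('wrist')
A=cv2.resize(c['color'][150:260,245:345],(400,440),interpolation=cv2.INTER_CUBIC);B=cv2.resize(w['color'][0:330,156:456],(400,440))
cv2.imwrite('pics/p7.png',np.hstack([A,B])[...,::-1])
```

```text
13.3167 [ 0.60541576 -0.2009635   0.30284384] [-0.37529174  0.46809633 -0.5049084 ]
```

View pics/p7.png

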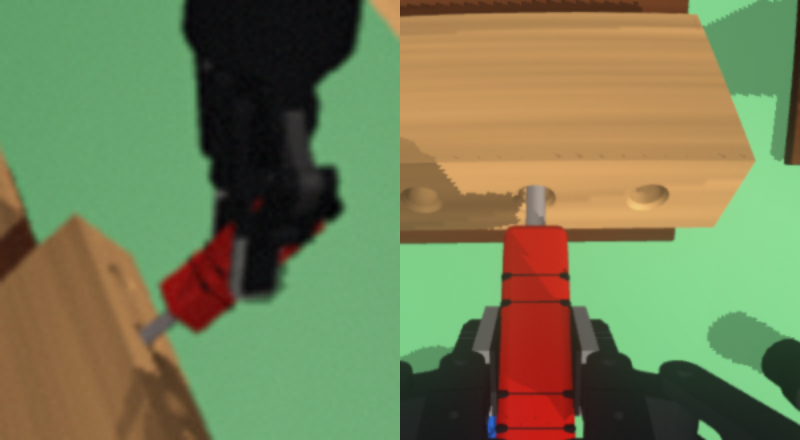

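The left panel shows only about 15–20 mm of shaft between shoulder (178,308) and mouth (148,340). The right panel shows the shaft entering the middle pocket at (538,195). The depth is already over 50 mm with no stop, so this is the deep pocket and I keep going gently.

drive_tool(claw=[10, 10, 10, 10, 10, 10], slide=[[-0.003, 0, -0.003], [-0.006, 0, -0.006], [-0.009, 0, -0.009], [-0.012, 0, -0.012], [-0.012, 0, -0.012], [-0.012, 0, -0.012]], yaw=[0, 0, 0, 0, 0, 0])

```text
time: 13.92
tool_pos: [0.5994, -0.2009, 0.2968]
tcp_rot: [0.009, -3.141, -0.0]
wrist_force: [-0.0, -0.5, -0.9]
width: 0.272
grip_force: 59.4
```

drive_tool(claw=[10, 10, 10, 10, 10, 10], slide=[[-0.002, 0, -0.002], [-0.004, 0, -0.004], [-0.006, 0, -0.006], [-0.006, 0, -0.006], [-0.006, 0, -0.006], [-0.006, 0, -0.006]], yaw=[0, 0, 0, 0, 0, 0])

```text
time: 14.42
tool_pos: [0.5966, -0.201, 0.2941]
tcp_rot: [-0.009, 3.141, -0.0]
wrist_force: [-0.7, 0.1, -0.6]
width: 0.273
grip_force: 59.4
```

drive_tool(claw=[10, 10, 10, 10, 10], slide=[[-0.002, 0, -0.002], [-0.004, 0, -0.004], [-0.006, 0, -0.006], [-0.006, 0, -0.006], [-0.006, 0, -0.006]], yaw=[0, 0, 0, 0, 0])

```text
time: 14.83
tool_pos: [0.5935, -0.201, 0.2909]
tcp_rot: [0.009, -3.141, -0.0]
wrist_force: [-0.1, -0.4, -0.8]
width: 0.27
grip_force: 59.4
```

drive_tool(claw=[10, 10, 10, 10, 10], slide=[[-0.002, 0, -0.002], [-0.004, 0, -0.004], [-0.006, 0, -0.006], [-0.006, 0, -0.006], [-0.006, 0, -0.006]], yaw=[0, 0, 0, 0, 0])

```text
time: 15.25
tool_pos: [0.5915, -0.201, 0.2894]
tcp_rot: [-0.009, 3.138, -0.001]
wrist_force: [3.0, 1.3, 3.8]
width: 0.268
grip_force: 60.2
```

Contact along the pocket axis (about 5 N), 19 mm after the last picture, matches the shoulder meeting the face. I make one small seating push, then relax and check.

drive_tool(claw=[10, 10, 10], slide=[[-0.002, 0, -0.002], [-0.003, 0, -0.003], [-0.003, 0, -0.003]], yaw=[0, 0, 0])

```text
time: 15.5
tool_pos: [0.5909, -0.201, 0.2894]
tcp_rot: [-0.009, 3.135, -0.002]
wrist_force: [4.9, 3.3, 8.3]
width: 0.273
grip_force: 60.8
```

```bash
cat > gap.py <<'E'
from h import *
np.set_printoptions(precision=4,suppress=True)
s=bot.read_state();print(s['time'],s['tool_pos'],s['wrist_force'],s['torque'])
w=grab('wrist');c=grab('side')
o=np.array([.558,-.2008,.098]);n=np.array([1,0,1])/2**.5
# colours going out along the pocket axis from the mouth: wrist and side views
for nm,cam in(('wrist',w),('side',c)):
    for k in range(-16,30,4):
        X=o+n*k*1e-3;u,v=proj(cam,X).round().astype(int)
        print(nm,k,(u,v),cam['color'][v,u] if 0<=v<384 and 0<=u<512 else None)
for nm,cam in(('wrist',w),('side',c)):
    im=cam['color'].astype(int);r=(im[...,0]>90)&(im[...,1]<60)&(im[...,2]<60)
    if nm=='side': r[:,:230]=0
    v,u=np.nonzero(r);print(nm,'red',len(u),u.min(),u.max(),v.min(),v.max())
E
python3 gap.py
```

```text
15.5 [ 0.5909 -0.201   0.2894] [4.8864 3.2767 8.309 ] [ 0.4253 -0.611  -0.0039]
wrist -16 (np.int64(259), np.int64(148)) [192 146  91]
wrist -12 (np.int64(258), np.int64(154)) [220 167 103]
wrist -8 (np.int64(258), np.int64(160)) [220 167 103]
wrist -4 (np.int64(258), np.int64(166)) [218 165 101]
wrist 0 (np.int64(258), np.int64(173)) [196  44  27]
wrist 4 (np.int64(258), np.int64(179)) [197  43  27]
wrist 8 (np.int64(258), np.int64(186)) [196  41  26]
wrist 12 (np.int64(258), np.int64(193)) [197  41  26]
wrist 16 (np.int64(258), np.int64(200)) [197  42  26]
wrist 20 (np.int64(258), np.int64(207)) [148  39  26]
wrist 24 (np.int64(258), np.int64(214)) [171  38  25]
wrist 28 (np.int64(258), np.int64(222)) [171  38  24]
side -16 (np.int64(275), np.int64(239)) [111  81  50]
side -12 (np.int64(276), np.int64(238)) [110  79  47]
side -8 (np.int64(278), np.int64(237)) [97 71 45]
side -4 (np.int64(279), np.int64(235)) [146 104  66]
side 0 (np.int64(281), np.int64(234)) [121  19  16]
side 4 (np.int64(282), np.int64(233)) [129  18  14]
side 8 (np.int64(284), np.int64(231)) [130  18  16]
side 12 (np.int64(285), np.int64(230)) [132  20  18]
side 16 (np.int64(287), np.int64(229)) [126  19  15]
side 20 (np.int64(288), np.int64(227)) [66 12 12]
side 24 (np.int64(290), np.int64(226)) [131  19  16]
side 28 (np.int64(291), np.int64(225)) [117  17  16]
wrist red 8552 137 511 9 333
side red 306 230 317 29 245
```

Both views show the red handle directly against the wood with no steel between, so it is home. I relieve the push, release and retreat straight up.

drive_tool(claw=[10, 10, 40, 60, 60, 60, 60, 60], slide=[[0.003, 0, 0.004], [0.003, 0, 0.004], [0.003, 0, 0.004], [0.003, 0, 0.004], [0.003, 0, 0.004], [0.003, 0, 0.004], [0.003, 0, 0.004], [0.003, 0, 0.004]], yaw=[0, 0, 0, 0, 0, 0, 0, 0])

```text
time: 16.27
tool_pos: [0.5903, -0.201, 0.288]
tcp_rot: [0.009, -3.14, -0.0]
wrist_force: [0.2, -0.0, 0.7]
width: 0.701
grip_force: 0.0
```

```bash
python3 gap.py | grep -v " 2\| 12\| 16"
```

```text
16.2667 [ 0.5903 -0.201   0.288 ] [ 0.2451 -0.0346  0.6783] [-0.0149  0.0157 -0.0134]
wrist -16 (np.int64(258), np.int64(152)) [184 139  86]
wrist -12 (np.int64(258), np.int64(158)) [207 156  97]
wrist -8 (np.int64(258), np.int64(164)) [139 105  65]
wrist -4 (np.int64(258), np.int64(171)) [189 144  90]
side -16 (np.int64(275), np.int64(239)) [112  81  51]
side -12 (np.int64(276), np.int64(238)) [115  83  52]
side -8 (np.int64(278), np.int64(237)) [97 69 44]
side -4 (np.int64(279), np.int64(235)) [93 68 43]
side 0 (np.int64(281), np.int64(234)) [105  59  52]
side 8 (np.int64(284), np.int64(231)) [126  17  17]
wrist red 7971 135 511 11 332
```

drive_tool(claw=[60, 60, 60, 60, 60, 60], slide=[[0, 0, 0.03], [0, 0, 0.08], [0, 0, 0.14], [0, 0, 0.2], [0, 0, 0.24], [0, 0, 0.24]], yaw=[0, 0, 0, 0, 0, 0])

```text
time: 16.87
tool_pos: [0.592, -0.2016, 0.4153]
tcp_rot: [-0.009, 3.132, -0.006]
wrist_force: [0.7, -0.7, 0.2]
width: 0.705
grip_force: 0.0
```

Run:
```python
from h import *
np.set_printoptions(precision=4,suppress=True)
s=bot.read_state();print(s['time'],s['tool_pos'],s['wrist_force'])
c=grab('side');im=c['color'].astype(int);w=grab('wrist')
o=np.array([.558,-.2008,.098]);n=np.array([1,0,1])/2**.5;t=np.array([-1,0,1])/2**.5
def cls(p):
    r,g,b=map(int,p)
    if r>2.5*g and r>60:return 'R'
    if max(p)<50:return 'k'
    if g>r:return 'g'
    if r-b<25:return 's'
    return 'w'
for nm,cam in(('side',c),('wrist',w)):
  print(nm)
  for a in range(20,-24,-2):
    row=''
    for k in range(-12,112,2):
        u,v=proj(cam,o+n*k*1e-3+t*a*1e-3).round().astype(int) if nm=='side' else proj(cam,o+n*k*1e-3+np.array([0,a*1e-3,0])).round().astype(int)
        row+=cls(cam['color'][v,u]) if 0<=v<384 and 0<=u<512 else ' '
    print('%4d'%a,row)
```

```text
16.8667 [ 0.592  -0.2016  0.4153] [ 0.7161 -0.7233  0.1844]
side
  20 wwwwwwwwwwwwwwwwwggggggggggggggggggggggggggggggkkkkkkkkkkkkkkg
  18 wwwwwwwwwwwwwwwwggggggggggggggggggggggggggggggkkkkkkkkkkkkkkgg
  16 wwwwwwwwwwwwwwwwgwgggggggggggggggggggggggggggkkkkkkkkkkkkkkkgg
  14 wwwwwwwwwwwRRRwRRwwwwwwwwggwwwwggggggggggggwgkkkkkkkkkkkkkkkkg
  12 wwwwwwwwwwRRRRRRRRRwRRwRwwRRwwwwRwwwwwwwgggwkwwkwkkkkkkkkkkkgg
  10 wwwwwwwwwRRRRRRRRRRRRRRRRRRRRRRRRwRRwRRRRRRRRRRRRRRkkkkkkkkggg
   8 wwwwwwwwwRRRRRRRRRRRRRRRRRRRRRRRRRRRRRRRRRRRRRRRRRRkkkkkkkgkgg
   6 wwwwwwwwwRRRRRRRRRRRRRRRRRRRRRRRRRRRRRRRRRRRRRRRRRRkkkkkkggggg
   4 wwwwwwwwRRRRRRRRRRRRRRRRRRRRRRRRRRRRRRRRRRRRRRRRRRRkkkkkkggggg
   2 wwwwwwwRRRRRRRRRRRRRRRRRRRRRRRRRRRRRRRRRRRRRRRRRRRwkkkkkgggggg
   0 wwwwwwwRRRRRRRRRRRRRRRRRRRRRRRRRRRRRRRRRRRRRRRRRRRkkkkkggggggg
  -2 wwwwwwwRRRRRRRRRRRRRRRRRRRRRRRRRRRRRRRRRRRRRRRRRRwkkkkkkgggggg
  -4 wwwwwwwRRRRRRRRRRRRRRRRRRRRRRRRRRRRRRRRRRRRRRRRRRwkkkkkggggggg
  -6 wwwwwwRRRRRRRRRRRRRRRRRRRRRRRRRRRRRRRRRRRRRRRRRRRkkkkkkggggggg
  -8 wwwwwwwRRRRRRRRRRRRRRRRRRRRRRRRRRRRRRRRRRRwRRRRRwkkkkkgggggggg
 -10 wwwwwwRRRR
[... 1262 characters left out ...]
RRRRRRRRkkggggkkgggg
  -4 wwwwwwwRRRRRRRRRRRRRRRRRRRRRRRRRRRRRRRRRRRRRRRRRRRkkgggkkkgggg
  -6 wwwwwwwRRRRRRRRRRRRRRRRRRRRRRRRRRRRRRRRRRRRRRRRRRRkkgggkkkgggg
  -8 wwwwwwwRRRRRRRRRRRRRRRRRRRRRRRRRRRRRRRRRRRRRwRRRRRskkgkkkggggg
 -10 wwwwwwwRRRRRRRRRRwwRRRRwRRRRRRRRRRRRRRwwRRRwsRRRRRwkkkgggggggg
 -12 wwwwwwwwwRRwwwwwwwwwwwwgwwwwgggggggggggggggggggggggggggggggggg
 -14 wwwwwwwwwwwwwwwwwwwwwggggggggggggggggggggggggggggggggggggggggg
 -16 wwwwwwwwwwwwwwwwwwwwwggggggggggggggggggggggggggggggggggggggggg
 -18 wwwwwwwwwwwwwwwwwwwwwggggggggggggggggggggggggggggggggggggggggg
 -20 wwwwwwwwwwwwwwwwwwwwwggggggggggggggggggggggggggggggggggggggggg
 -22 wwwwwwwwwwwwwwwwwwwwwggggggggggggggggggggggggggggggggggggggggg
```

Run:
```python
from h import *
w=grab('wrist');o=np.array([.558,-.2008,.098]);n=np.array([1,0,1])/2**.5
print(proj(w,np.array([o-n*.006,o,o+n*.006])))
u,v=proj(w,o).round().astype(int)
for r in range(v-9,v+6): print(r,[tuple(map(int,w['color'][r,x])) for x in (u-8,u-4,u,u+4,u+8)])
```

```text
[[258.18062961 140.99858546]
 [258.15731499 146.21335811]
 [258.13343712 151.54637196]]
137 [(205, 154, 95), (205, 155, 95), (205, 155, 96), (206, 156, 97), (205, 155, 95)]
138 [(205, 155, 96), (204, 154, 95), (204, 154, 94), (204, 154, 95), (203, 153, 95)]
139 [(203, 153, 95), (202, 153, 94), (202, 153, 94), (203, 153, 94), (202, 152, 94)]
140 [(202, 153, 94), (202, 153, 94), (202, 153, 93), (201, 153, 93), (201, 151, 94)]
141 [(202, 153, 94), (201, 153, 93), (200, 153, 93), (201, 152, 93), (201, 152, 93)]
142 [(202, 153, 94), (197, 150, 94), (188, 146, 96), (197, 149, 93), (199, 150, 93)]
143 [(199, 150, 93), (163, 129, 92), (156, 130, 104), (172, 133, 86), (196, 148, 92)]
144 [(177, 134, 82), (127, 109, 90), (131, 120, 109), (137, 108, 78), (174, 132, 82)]
145 [(137, 103, 63), (120, 103, 88), (128, 116, 107), (120, 95, 71), (152, 114, 70)]
146 [(117, 71, 44), (124, 85, 69), (129, 94, 85), (119, 77, 58), (142, 90, 56)]
147 [(139, 50, 31), (143, 57, 42), (145, 61, 49), (144, 54, 38), (151, 59, 36)]
148 [(170, 43, 25), (172, 45, 27), (174, 45, 28), (176, 45, 28), (178, 45, 27)]
149 [(183, 44, 26), (185, 44, 27), (187, 44, 26), (188, 44, 27), (189, 44, 26)]
150 [(185, 44, 27), (186, 44, 26), (187, 44, 26), (188, 43, 25), (189, 44, 27)]
151 [(185, 45, 28), (185, 44, 26), (187, 43, 26), (189, 44, 27), (190, 44, 27)]
```

Run:
```python
from h import *
np.set_printoptions(precision=4,suppress=True)
w=load('wrist');o=np.array([.558,-.2008,.098]);n=np.array([1,0,1])/2**.5;t=np.array([-1,0,1])/2**.5
print(w['eye'])
d=o-w['eye'];d/=np.linalg.norm(d);print('ray n,t',d@n,d@t)
for g in(0,2,4,6,8):
  for dr in(0,3):
    a=np.radians(dr)   # droop: handle front top edge
    e=o+n*g*1e-3+t*.012; print(g,'handle top front edge v',proj(w,e)[1],'shaft top at mouth v',proj(w,o+t*.004)[1],'face pt t=12',proj(w,o+t*.012)[1],'t=9',proj(w,o+t*.009)[1])
    break
W=cloud(w)
for r in range(130,165,3): 
    P=W[r,255:262].mean(0)-o; print(r,'n,t mm',P@n*1e3,P@t*1e3)
```

```text
[ 0.5238 -0.2015  0.3779]
ray n,t -0.6161605410031009 -0.7876164114317924
0 handle top front edge v 137.65096625251783 shaft top at mouth v 143.42934135386028 face pt t=12 137.65096625251783 t=9 139.85160128781757
2 handle top front edge v 139.44879583066555 shaft top at mouth v 143.42934135386028 face pt t=12 137.65096625251783 t=9 139.85160128781757
4 handle top front edge v 141.26079586543025 shaft top at mouth v 143.42934135386028 face pt t=12 137.65096625251783 t=9 139.85160128781757
6 handle top front edge v 143.08710278509182 shaft top at mouth v 143.42934135386028 face pt t=12 137.65096625251783 t=9 139.85160128781757
8 handle top front edge v 144.92785426671907 shaft top at mouth v 143.42934135386028 face pt t=12 137.65096625251783 t=9 139.85160128781757
130 n,t mm -1.4268791841390744 20.363237321567354
133 n,t mm 1.012312524654722 19.34605051537307
136 n,t mm 0.8554805363825465 15.235855055628114
139 n,t mm 0.8401528924038429 11.190689712868968
142 n,t mm 0.835050138284899 7.053133689367714
145 n,t mm -2.695072792228783 -1.663737408966603
148 n,t mm 6.972544875402227 6.397548172948455
151 n,t mm 9.76291667087623 5.765803077176777
154 n,t mm 12.818445360787944 5.520283975113787
157 n,t mm 16.095709270074956 5.624204025188264
160 n,t mm 19.031796574608727 5.309192996792124
163 n,t mm 21.955605555555092 5.01835119639469
```

The depth points put the handle's upper front edge 2–4 mm off the face: it drooped by the pocket's clearance, and my back-off may have drawn it out slightly. I'll regrip and seat it, then release without backing off.

drive_tool(claw=[60, 60, 60, 60, 60, 60, 60, 60], slide=[[0, 0, -0.06], [0, 0, -0.12], [0, 0, -0.17], [0, 0, -0.21], [0, 0, -0.23], [0, 0, -0.24], [0, 0, -0.24], [0, 0, -0.24]], yaw=[0, 0, 0, 0, 0, 0, 0, 0])

```text
time: 17.68
tool_pos: [0.5909, -0.2011, 0.2888]
tcp_rot: [-0.009, 3.141, -0.0]
wrist_force: [0.8, 0.5, -0.2]
width: 0.704
grip_force: 0.0
```

drive_tool(claw=[40, 20, 18, 18, 18, 18], slide=[[0, 0, 0], [0, 0, 0], [0, 0, 0], [0, 0, 0], [0, 0, 0], [0, 0, 0]], yaw=[0, 0, 0, 0, 0, 0], newtons=25)

```text
time: 18.18
tool_pos: [0.5912, -0.2012, 0.2901]
tcp_rot: [-0.009, 3.139, -0.002]
wrist_force: [1.1, -0.4, 5.1]
width: 0.271
grip_force: 29.5
```

drive_tool(claw=[18, 18, 18, 18, 18], slide=[[-0.003, 0, -0.003], [-0.006, 0, -0.006], [-0.008, 0, -0.008], [-0.008, 0, -0.008], [-0.008, 0, -0.008]], yaw=[0, 0, 0, 0, 0])

```text
time: 18.6
tool_pos: [0.5897, -0.2012, 0.29]
tcp_rot: [-0.008, 3.131, -0.003]
wrist_force: [4.0, 3.1, 15.8]
width: 0.274
grip_force: 31.0
```

drive_tool(claw=[30, 50, 60, 60, 60, 60], slide=[[0, 0, 0], [0, 0, 0], [0, 0, 0], [0, 0, 0], [0, 0, 0], [0, 0, 0]], yaw=[0, 0, 0, 0, 0, 0])

```text
time: 19.1
tool_pos: [0.5862, -0.2009, 0.2837]
tcp_rot: [0.009, -3.14, -0.001]
wrist_force: [-0.1, -0.3, -0.0]
width: 0.704
grip_force: 0.0
```

drive_tool(claw=[60, 60, 60, 60, 60, 60, 60], slide=[[0.004, 0, 0.03], [0.008, 0, 0.08], [0.008, 0, 0.14], [0.008, 0, 0.2], [0.008, 0, 0.24], [0.008, 0, 0.24], [0.008, 0, 0.24]], yaw=[0, 0, 0, 0, 0, 0, 0])

```text
time: 19.68
tool_pos: [0.591, -0.2012, 0.4062]
tcp_rot: [-0.009, 3.138, -0.002]
wrist_force: [0.2, 0.4, -1.0]
width: 0.699
grip_force: 0.0
```

Run:
```python
from h import *
np.set_printoptions(precision=4,suppress=True)
s=bot.read_state();print(s['time'],s['tool_pos'],s['wrist_force'])
w=grab('wrist');o=np.array([.558,-.2008,.098]);n=np.array([1,0,1])/2**.5;t=np.array([-1,0,1])/2**.5
W=cloud(w);u,v=proj(w,o).round().astype(int)
for r in range(v-12,v+70,3 if 0 else 4):
    P=np.median(W[r,u-3:u+4],axis=0)-o; print(r,'n,t mm',(P@n*1e3).round(1),(P@t*1e3).round(1),w['color'][r,u])
for r in range(v-4,v+4): print(r,[tuple(map(int,w['color'][r,x])) for x in (u-8,u-4,u,u+4,u+8)])
b=grab('top')
print(proj(b,[.6,-.2,.2]))
for nm,p in dict(jar=(.7476,.1578,.055),loupe=(.6921,-.0138,.046),tray=(.7376,-.2502,.003)).items():
    q=proj(b,p).round().astype(int);print(nm,q,b['color'][q[1],q[0]])
```

```text
19.6833 [ 0.591  -0.2012  0.4062] [ 0.1711  0.3746 -1.0266]
134 n,t mm nan nan [203 154  95]
138 n,t mm 1.0 12.7 [205 154  95]
142 n,t mm 1.1 7.4 [189 147  97]
146 n,t mm -2.0 -2.2 [128 103  94]
150 n,t mm 8.9 6.3 [188  43  25]
154 n,t mm 12.6 5.6 [188  45  27]
158 n,t mm 16.2 4.7 [188  45  27]
162 n,t mm 20.5 5.0 [187  44  26]
166 n,t mm 24.5 4.7 [183  47  29]
170 n,t mm 28.4 4.6 [188  46  28]
174 n,t mm 32.3 4.4 [188  46  28]
178 n,t mm 35.7 3.7 [155  47  30]
182 n,t mm 39.3 3.3 [189  47  30]
186 n,t mm 43.2 3.4 [189  48  30]
190 n,t mm 46.7 3.0 [189  49  30]
194 n,t mm 50.2 2.7 [189  49  31]
198 n,t mm 53.5 2.1 [189  50  31]
202 n,t mm nan nan [189  50  31]
206 n,t mm 60.8 2.2 [190  50  33]
210 n,t mm 64.0 1.7 [186  51  35]
214 n,t mm 67.3 1.2 [189  51  34]
142 [(203, 154, 95), (198, 151, 94), (189, 147, 97), (199, 150, 93), (200, 151, 94)]
143 [(201, 151, 93), (167, 134, 97), (156, 130, 104), (173, 133, 86), (196, 149, 92)]
144 [(187, 141, 87), (130, 114, 98), (130, 118, 108), (148, 117, 84), (174, 132, 82)]
145 [(145, 109, 67), (120, 107, 97), (127, 116, 107), (140, 112, 83), (151, 114, 70)]
146 [(115, 76, 47), (121, 95, 85), (128, 103, 94), (137, 99, 72), (139, 95, 59)]
147 [(136, 56, 34), (140, 66, 56), (142, 71, 60), (147, 68, 47), (146, 65, 40)]
148 [(168, 44, 27), (169, 46, 29), (171, 46, 31), (173, 46, 28), (173, 45, 27)]
149 [(183, 45, 27), (184, 44, 26), (186, 44, 27), (187, 44, 26), (188, 44, 28)]
[331.1528 168.5956]
jar [197 125] [230 113  30]
loupe [256 146] [28 27 27]
tray [335 137] [193 183 160]
```

Run:
```python
from h import *
w=load('wrist');o=np.array([.558,-.2008,.098]);n=np.array([1,0,1])/2**.5;t=np.array([-1,0,1])/2**.5
W=cloud(w);u,v=proj(w,o).round().astype(int)
for r in range(v+66,v+115,2):
    P=np.median(W[r,u-3:u+4],axis=0)-o; print(r,(P@n*1e3).round(1),(P@t*1e3).round(1),w['color'][r,u])
```

```text
212 65.7 1.7 [155  51  35]
214 67.3 1.2 [189  51  34]
216 68.9 1.1 [190  51  35]
218 70.7 1.2 [191  51  35]
220 72.3 1.0 [190  50  34]
222 73.9 0.8 [188  51  35]
224 75.6 0.9 [134  51  38]
226 77.0 0.3 [188  51  36]
228 78.6 0.1 [190  50  35]
230 80.2 0.0 [190  50  36]
232 82.0 0.5 [193  50  36]
234 83.2 -0.6 [212  51  36]
236 84.4 -1.7 [223  52  37]
238 85.4 -3.4 [138  48  36]
240 87.5 -2.0 [42 46 37]
242 89.6 -0.7 [38 47 38]
244 91.3 -0.6 [40 49 42]
246 92.9 -0.3 [42 52 44]
248 94.1 -1.3 [44 53 47]
250 95.5 -1.8 [42 52 45]
252 96.7 -2.8 [40 50 44]
254 97.4 -5.6 [38 48 42]
256 96.8 -12.1 [37 48 43]
258 96.2 -19.3 [45 68 53]
260 47.0 -184.3 [115 190 127]
```

The cap end lies about 96 mm out from the measured face and the handle is 95 mm long. The driver is fully home and the robot is clear of it, so I hand it in.

```bash
python3 -c "
from workcell import bot
print(bot.finish_job())"
```

```text
the job is handed in; nothing more can be done
None
```

The screwdriver is in the middle pocket, which proved to be the deep one, with its handle down against the block face (about 1 mm by measurement, sagging about 4° within the pocket's clearance); the job was handed in at about 20 s, and the arm made no move near the loupe, tray or jar.

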